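# Lay out an iodine staining place round the slide box

## Robot

A 6-joint arm with a two-finger parallel gripper is mounted at the origin on a cart in front of the work surface, level with it; the furniture and walls round the work are solid. World frame = base frame: x ahead of the robot, y to its left, z up, the work surface at z = 0. Lengths are in m, angles in rad, forces in N, time in s.
With the tool pointing down it reaches from about 0.275 to 0.75 m from the base axis. Payload 10.2 kg.
Tool frame: the origin (TCP) lies at the very end of the fingers, on their centre line; the grasp point (between the pads) lies manip.grip_depth behind it (manip.grip_depth is the distance from the TCP to the grasp point, in m); z points along the fingers, y is the line along which they close (so a half turn about z gives the same grasp; the last joint's range is limited). The gripper opens to 85 mm and grips with 20 to 120 N. Pads are 22 mm wide; open, the fingers measure 114 mm over their backs; the gripper's body (76 mm by 85 mm) begins 54 mm behind the grasp point. The pads swing forward as they close: fully open they stand 13 mm farther back than shut.
Start: joints at [0.926, 0.313, 1.498, -0, 1.331, -0.223], TCP at [0.215, 0.479, 0.194] pointing down, gripper open.
Joint ranges: [-2.94, 2.94], [-0.97, 2.17], [0.19, 2.56], [-1.23, 4.37], [0.02, 3.11], [-2.88, 2.88]. Speed limits (rad/s): [2.39, 2.39, 3.01, 3.14, 3.14, 3.14].

## Interface

Orientations are given as [roll, pitch, yaw] about the fixed x, y, z axes, in that order (R = Rz(yaw) Ry(pitch) Rx(roll)).
In Python, from rig import manip gives the robot as it stands.
- The arm moves only by the shell command python3 -m inch 'ROWS' [FORCE]. ROWS is JSON, a list of rows, each a list of 3 entries, a list of its own where there are three numbers: the opening, from 0 (shut) to 1 (fully open), then the shift along the tool's x, y, z scaled (see below), then the turn, a rotation vector about the tool's x, y, z scaled (see below). In form: [[fingers, [dx, dy, dz], [ax, ay, az]], ...]. A call has exactly 5 rows; each row shifts and turns the commanded pose from where the row before left it, along the tool's axes as they then stand; what a row does not reach is not made up. The controller multiplies each number of a shift by 0.3 m and each number of a turn by 90 degrees. A row lasts 1/10 s, in which the tool goes at most 50 mm and 8.59 degrees, less where a joint would pass 70% of its speed; a pose out of reach is approached as far as the arm can. A call with a number of a shift or a turn outside -1 to 1 is refused whole. A call with a gripper value outside its range is refused whole. The fingers move at their own pace and stop on an object; FORCE is the grip in N (left out, the last holds). Time passes only in rows, so rows that do not move let the fingers close, or fill a call up. It gives the time, the measured TCP pose, the force, the opening and the grip force at its end, in the units of the state.
- manip.get_obs(): the state, without advancing time (a new reading comes with each control period).
- manip.grab_frame(name): name is "side" or "top"; returns (picture, depth): 400x640x3 uint8, red, green, blue; 400x640 float32, m along the optical axis (not along the pixel's ray), 0 where there is no reading.
- manip.camera_model(name): a dict with "camera_matrix" (3x3 intrinsics, pixels), "rvec" (rotation vector, rad) and "tvec" (3), from world to camera coordinates, as OpenCV has them. Camera axes: x right, y down, z forward; pixel columns grow to the right and rows downward; lengths in m; the calibration is good to about 2 mm. A picture is of the moment at which its call begins. camera_model takes no time and is no camera call.
- manip.close_job(): hands the job in; it is judged then, once.
The state is a dict: "t": time; "joint_pos": joint angles; "joint_velocities": joint speeds; "joint_efforts": joint torques, N m; "tool_pos": TCP position; "eef_rot": TCP orientation; "ft_force": force on the tool from outside, world axes, zero at the start; "moment": the same for the moment, N m; "grip_width": finger opening in m; "grasp_force": force on a finger pad.
Only numpy, scipy, OpenCV 4.12 (cv2) and the standard library are available. Lean on these libraries where they do the work, as an engineer would, in place of code of your own. Each camera call takes 0.05 s, during which the arm holds its last target. There are 200 camera calls.

## Task

Lay out a staining place round the closed wooden slide box, using the things that stand just to its left: put the small cover-slip box flat on the middle of its lid, the dropper bottle 10 cm to the left and the shorter of the two screw-cap jars 10 cm to the right of the box's middle, and the empty glass beaker behind the box, 14 cm beyond its middle, all upright on the table, in line with the middle of the box and square to its sides (left, right and behind as seen from the robot). Leave the taller jar where it stands.

Things in the scene. Friction and masses are not known exactly. Their poses are not given: they have to be found in the camera images.
- slide_case: closed dark red wooden slide box (lid label off-centre), fixed, its long side pointing away from the robot and turned up to 0.25 rad either way. 98 mm wide, 176 mm long, 38 mm high; the lid's top is flat. Origin: centre of its underside; x across its width, to the robot's right; y along its length, away from the robot; z up. The places: bottle at x = -100 mm, y = 0; jar at x = +100 mm, y = 0; beaker at x = 0, y = +140 mm.
- beaker_mid (a point): empty clear glass beaker with a small pouring spout, body 52 mm across, rim 56 mm (62 mm over the spout), 70 mm high, loose, 0.1 kg. Point: its centre line, half-way up (35 mm). z up; the spout points along its -y. Can be gripped across the body from any side.
- dropper_mid (a point): brown glass dropper bottle with a rubber teat on top, loose, 0.06 kg. Body 36 mm across up to 56 mm height, collar 24 mm across up to 70 mm, teat 17 mm across up to 99 mm. Point: its centre line, half-way up (49.5 mm). z up. Round.
- jar_short_mid (a point): the shorter glass screw-cap jar, closed, with pale green contents: body 58 mm across up to 77 mm height, cap 50 mm across, 92 mm high in all, loose, 0.16 kg. Point: its centre line, half-way up (46 mm). z up. Round.
- coverslips_mid (a point): small square box with a light lid on a darker base, 33 x 33 x 16 mm high, loose, 0.03 kg, lying flat. Point: its centre, 8 mm up. x and y square to its sides, z up.
- jar_tall_mid (a point): the taller glass screw-cap jar, closed, with pale brown contents: body 62 mm across up to 88 mm height, cap 54 mm across, 105 mm high in all, loose. It is to stay where it stands. Point: its centre line, half-way up (52.5 mm). z up.
There are look-alikes about, which are no part of the job. What is shaped like the part that bears beaker_mid but black is not meant.

How it is judged:
By the outcome, as a careful person would: the job done as asked, in the order asked, and still so for the second after the job is handed in, with the robot touching nothing.
It also fails if it takes over 106 s, if anything falls off the work surface, if the arm or the gripper's body presses on something with over 40 N, if the wrist force passes 120 N, or if a joint passes its speed limit or range.

## Working session

There is one attempt and no reset: what is moved stays moved. The work goes in short steps, Python scripts to look and compute and a shell command to move; the robot and the scene stay as the last step left them, time stands still between calls to the robot, and variables do not carry over. Pictures are saved under pics/ and viewed, at most 14 in all, crops included, and the job is handed in when it is done.

```bash
mkdir -p pics; ls; python3 - <<'E'
from rig import manip
import cv2
print(manip.get_obs(), manip.grip_depth)
for n in("side","top"):
    p,d=manip.grab_frame(n); cv2.imwrite(f"pics/{n}0.png",p[...,::-1])
    import numpy as np; np.save(f"pics/{n}0.npy",d); print(manip.camera_model(n))
E
```

```text
pics
{'t': 0.0, 'joint_pos': array([ 9.25625907e-01,  3.13474969e-01,  1.49845033e+00,  6.02022149e-06,
        1.33097023e+00, -2.23409401e-01]), 'joint_velocities': array([-4.04254015e-05, -1.51897234e-03,  1.29487564e-03,  1.26184454e-03,
       -1.04604756e-03, -8.23434851e-04]), 'joint_efforts': array([-1.17705789e-03, -4.12250662e+01, -2.59745389e+01, -2.69604134e-04,
        4.15256945e-03,  1.34569527e-05]), 'tool_pos': array([0.21474648, 0.47874106, 0.19331734]), 'eef_rot': array([-3.14032346e+00, -2.94358544e-04,  2.71983001e+00]), 'ft_force': array([ 0.57313009, -0.68185644, -0.26023113]), 'moment': array([ 0.02809555,  0.03662806, -0.02101909]), 'grasp_force': 0.0, 'grip_width': 0.08542031040534054} 0.0187
{'camera_matrix': array([[366.40666268,   0.        , 319.53876197],
       [  0.        , 366.40666268, 204.54315033],
       [  0.        ,   0.        ,   1.        ]]), 'rvec': array([ 2.02476199, -0.27256567,  0.1875953 ]), 'tvec': array([-0.49376719,  0.2218668 ,  0.51405626])}
{'camera_matrix': array([[493.49747137,   0.        , 314.59550687],
       [  0.        , 493.49747137, 201.34580948],
       [  0.        ,   0.        ,   1.        ]]), 'rvec': array([ 2.16435889, -2.20478482,  0.05683942]), 'tvec': array([0.29010851, 0.57287918, 0.8721163 ])}
```

View pics/top0.png

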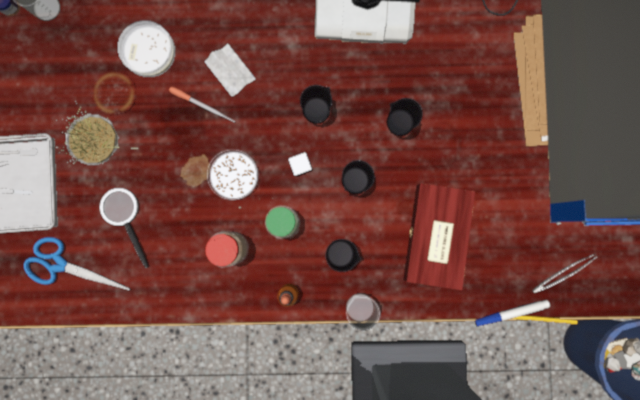

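View pics/side0.png

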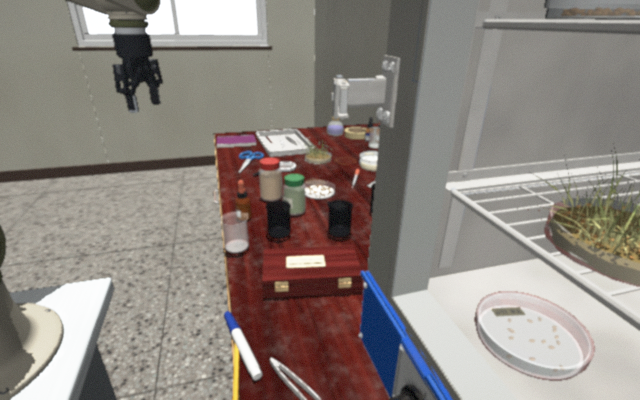

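```bash
cat > h.py <<'E'
import numpy as np, cv2
from rig import manip
def cam(n):
    m=manip.camera_model(n); return m["camera_matrix"],cv2.Rodrigues(m["rvec"])[0],m["tvec"]
def cloud(n,d):
    K,R,t=cam(n); v,u=np.mgrid[:400,:640]
    P=np.dstack([(u-K[0,2])/K[0,0]*d,(v-K[1,2])/K[1,1]*d,d])
    return (P-t)@R
def proj(n,X):
    m=manip.camera_model(n); return cv2.projectPoints(np.float64(X).reshape(-1,1,3),m["rvec"],m["tvec"],m["camera_matrix"],None)[0][:,0]
def ray(n,uv,z):
    K,R,t=cam(n); c=-R.T@t; r=R.T@np.linalg.inv(K)@np.array([*uv,1]); return c+r*(z-c[2])/r[2]
E
python3 - <<'E'
from h import *
d=np.load("pics/top0.npy"); W=cloud("top",d); z=W[...,2]; p=cv2.imread("pics/top0.png")
print("cam",-cam("top")[1].T@cam("top")[2],"table z",np.median(z[60:300,200:500]))
def comp(name,seed,zlo,zhi,r=40):
    m=((z>zlo)&(z<zhi)&(d>0)).astype(np.uint8); u,v=seed
    k=np.zeros_like(m);k[max(0,v-r):v+r,u-r:u+r]=1;m&=k
    n,l,s,c=cv2.connectedComponentsWithStats(m)
    if n<2: print(name,"none");return
    i=1+np.argmax(s[1:,4]); q=W[l==i]; lo,hi=np.percentile(q,2,0),np.percentile(q,98,0)
    print(name,s[i,4],"mid",((lo+hi)/2).round(4),"ext",(hi-lo).round(4),"zmax",hi[2].round(4)); return l==i
comp("short",(282,222),.08,.11);comp("tall",(226,250),.09,.12)
comp("drop",(288,296),.06,.11);comp("dropteat",(288,296),.08,.11);comp("slip",(300,163),.01,.025,20)
comp("beaker",(362,308),.05,.09);comp("beakerall",(362,308),.01,.09)
for s in[(318,105),(404,118),(357,179),(342,255)]: comp("black",s,.055,.09,28)
m=comp("case",(441,237),.03,.05,70)
r=cv2.minAreaRect((W[m][:,:2]*1000).astype(np.float32));print(r)
m=comp("slip",(300,163),.01,.025,20);print(cv2.minAreaRect((W[m][:,:2]*1000).astype(np.float32)))
b=p.astype(int).min(2)>140; b[:145]=0;b[185:]=0;b[:,:280]=0;b[:,320:]=0
print("slip colour",cv2.minAreaRect(np.float32([ray("top",(u,v),.016)[:2]*1000 for v,u in np.argwhere(b)])))
cv2.imwrite("pics/z1.png",cv2.resize(p[140:330,190:520],None,fx=2.4,fy=2.4,interpolation=3))
E
```

```text
cam [0.52245387 0.27070759 0.90923027] table z 0.00013948469801747568
short 674 mid [0.542  0.3368 0.0906] ext [0.0432 0.0433 0.006 ] zmax 0.0936
tall 830 mid [0.4972 0.4317 0.1009] ext [0.0469 0.0474 0.0118] zmax 0.1068
drop 155 mid [0.414  0.3302 0.0823] ext [0.0196 0.0204 0.0357] zmax 0.1001
dropteat 68 mid [0.4128 0.3304 0.0905] ext [0.013  0.0123 0.0198] zmax 0.1004
slip 327 mid [0.6479 0.3057 0.0162] ext [0.0349 0.0344 0.0067] zmax 0.0196
beaker 307 mid [0.3857 0.2013 0.0623] ext [0.054  0.0536 0.0198] zmax 0.0722
beakerall 515 mid [0.3857 0.2019 0.0423] ext [0.0533 0.0523 0.059 ] zmax 0.0718
black 269 mid [0.7493 0.2743 0.0638] ext [0.0538 0.0534 0.0165] zmax 0.072
black 288 mid [0.7232 0.1195 0.064 ] ext [0.0537 0.0542 0.0171] zmax 0.0726
black 259 mid [0.617  0.2047 0.0644] ext [0.0546 0.0532 0.0165] zmax 0.0727
black 259 mid [0.4833 0.2343 0.0644] ext [0.0538 0.0573 0.0162] zmax 0.0725
case 5621 mid [0.512  0.0598 0.038 ] ext [0.1678 0.1055 0.0068] zmax 0.0414
((512.0274047851562, 59.312034606933594), (100.12774658203125, 175.66111755371094), 80.32366943359375)
slip 327 mid [0.6479 0.3057 0.0162] ext [0.0349 0.0344 0.0067] zmax 0.0196
((647.6368408203125, 305.983642578125), (33.008567810058594, 32.82954406738281), 19.33269691467285)
slip colour ((647.7814331054688, 305.7782287597656), (35.02812194824219, 34.995262145996094), 19.584888458251953)
```

View pics/z1.png

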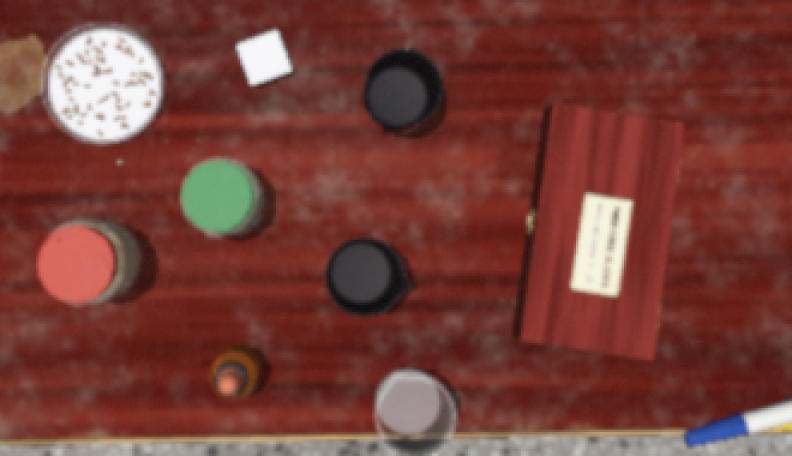

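```bash
cat >> h.py <<'E'
def go(x,y,z,yawdeg):
    from scipy.spatial.transform import Rotation as Ro
    o=manip.get_obs(); R=Ro.from_euler("xyz",o["eef_rot"]).as_matrix(); D=np.array([x,y,z])-o["tool_pos"]
    dyaw=(yawdeg-np.degrees(o["eef_rot"][2])+180)%360-180
    T=R.T@D/.3; R2=Ro.from_euler("xyz",[np.pi,0,np.radians(yawdeg)]).as_matrix()
    w=Ro.from_matrix(R.T@R2).as_rotvec()/(np.pi/2); T2=R2.T@D/.3
    n=int(np.ceil(max(np.linalg.norm(T)*300/48,1))); m=max(1,int(np.ceil(abs(dyaw)/8.4)))
    print("t",round(o["t"],2),"q",o["joint_pos"].round(2),"pos",o["tool_pos"].round(4),"yaw",round(np.degrees(o["eef_rot"][2]),1),"grip",round(o["grip_width"],4),round(float(o["grasp_force"]),1))
    print(" shift rows",n,"x",(T/n).round(4),"| after turn, x",(T2/n).round(4),"| total",T.round(4),"total after",T2.round(4)); print(" turn rows",m,"x",(w/m).round(4),"total",w.round(4))
E
python3 - <<'E'
from h import *
go(.6478,.3058,.19,109.3)
d=np.load("pics/top0.npy"); W=cloud("top",d)
for uv in[(560,100),(600,180),(570,212),(535,80),(610,222),(500,310)]: print(uv,W[uv[1],uv[0]].round(3))
E
```

```text
t 0.1 q [ 0.93  0.31  1.5  -0.    1.33 -0.22] pos [0.2148 0.4788 0.1934] yaw 155.8 grip 0.0852 0.0
 shift rows 10 x [-0.1553  0.0065  0.0011] | after turn, x [-0.1021  0.1172  0.0011] | total [-1.553   0.0649  0.0109] total after [-1.0212  1.1718  0.0113]
 turn rows 6 x [-0.0001  0.      0.0862] total [-7.000e-04  1.000e-04  5.171e-01]
(560, 100) [ 0.735 -0.133  0.094]
(600, 180) [ 0.59  -0.134  0.197]
(570, 212) [ 0.548 -0.135  0.106]
(535, 80) [ 0.795 -0.13   0.012]
(610, 222) [ 0.53  -0.17   0.155]
(500, 310) [ 0.375 -0.054 -0.002]
```

```bash
python3 -m inch '[[1,[-0.155,0.0065,0.001],[0,0,0]],[1,[-0.155,0.0065,0.001],[0,0,0]],[1,[-0.155,0.0065,0.001],[0,0,0]],[1,[-0.155,0.0065,0.001],[0,0,0]],[1,[-0.155,0.0065,0.001],[0,0,0]]]' 30
python3 -m inch '[[1,[-0.155,0.0065,0.001],[0,0,0]],[1,[-0.155,0.0065,0.001],[0,0,0]],[1,[-0.155,0.0065,0.001],[0,0,0]],[1,[-0.155,0.0065,0.001],[0,0,0]],[1,[-0.155,0.0065,0.001],[0,0,0]]]'
python3 -m inch '[[1,[0,0,0],[0,0,0.086]],[1,[0,0,0],[0,0,0.086]],[1,[0,0,0],[0,0,0.086]],[1,[0,0,0],[0,0,0.086]],[1,[0,0,0],[0,0,0.086]]]'
python3 -m inch '[[1,[0,0,0],[0,0,0.086]],[1,[0,0,0],[0,0,0]],[1,[0,0,0],[0,0,0]],[1,[0,0,0],[0,0,0]],[1,[0,0,0],[0,0,0]]]'
python3 -c 'from h import *;go(.6478,.3058,.003,109.3)'
```

```text
t: 0.6
tool_pos: [0.4326, 0.3916, 0.1921]
eef_rot: [-3.141, -0.0, 2.72]
ft_force: [-0.6, 1.2, -0.6]
grip_width: 0.0852
grasp_force: 0.0
t: 1.1
tool_pos: [0.6485, 0.3054, 0.1905]
eef_rot: [-3.141, -0.001, 2.72]
ft_force: [-0.1, 0.3, 0.6]
grip_width: 0.0855
grasp_force: 0.0
t: 1.6
tool_pos: [0.6471, 0.3063, 0.1902]
eef_rot: [-3.141, -0.0, 2.039]
ft_force: [0.1, 0.4, 0.1]
grip_width: 0.0854
grasp_force: 0.0
t: 2.1
tool_pos: [0.6472, 0.3064, 0.1908]
eef_rot: [-3.141, -0.0, 1.911]
ft_force: [-0.6, 0.1, -1.0]
grip_width: 0.0853
grasp_force: 0.0
t 2.1 q [ 0.28  0.78  0.77 -0.    1.59 -0.06] pos [0.6472 0.3064 0.1908] yaw 109.5 grip 0.0853 0.0
 shift rows 4 x [-0.0007  0.0003  0.1565] | after turn, x [-0.0007  0.0003  0.1565] | total [-0.0026  0.0014  0.626 ] total after [-0.0026  0.0013  0.626 ]
 turn rows 1 x [-0.0001 -0.      0.002 ] total [-0.0001 -0.      0.002 ]
```

```bash
python3 -m inch '[[1,[0,0,0.15],[0,0,0]],[1,[0,0,0.15],[0,0,0]],[0.7,[0,0,0.15],[0,0,0]],[0.7,[0,0,0.1],[0,0,0]],[0.7,[0,0,0.06],[0,0,0]]]'
python3 -m inch '[[0.6,[-0.0026,0.0013,0.016],[0,0,0]],[0.3,[0,0,0],[0,0,0]],[0.2,[0,0,0],[0,0,0]],[0,[0,0,0],[0,0,0]],[0,[0,0,0],[0,0,0]]]' 30
python3 -m inch '[[0,[0,0,0],[0,0,0]],[0,[0,0,0],[0,0,0]],[0,[0,0,0],[0,0,0]],[0,[0,0,0],[0,0,0]],[0,[0,0,0],[0,0,0]]]'
```

```text
t: 2.6
tool_pos: [0.6458, 0.306, 0.0045]
eef_rot: [-3.137, -0.0, 1.91]
ft_force: [-0.2, 0.0, 0.1]
grip_width: 0.0599
grasp_force: 0.0
t: 3.1
tool_pos: [0.6482, 0.306, 0.0042]
eef_rot: [3.14, 0.0, 1.909]
ft_force: [-0.9, -0.2, -0.8]
grip_width: 0.0002
grasp_force: 0.0
t: 3.6
tool_pos: [0.6478, 0.3058, 0.0031]
eef_rot: [-3.142, -0.0, 1.909]
ft_force: [0.2, -0.5, 0.4]
grip_width: -0.0
grasp_force: 0.0
```

```bash
python3 - <<'E'
from h import *
for n in("side","top"):
    p,d=manip.grab_frame(n); np.save(f"pics/{n}1.npy",d)
    if n=="top": c=cv2.resize(p[100:240,210:400],None,fx=4,fy=4,interpolation=3)
    else: c=cv2.resize(p[90:250,220:400],None,fx=4,fy=4,interpolation=3)[:600]
    cv2.imwrite(f"pics/{n}1.png",c[...,::-1])
E
```

```text
(no output)
```

View pics/top1.png

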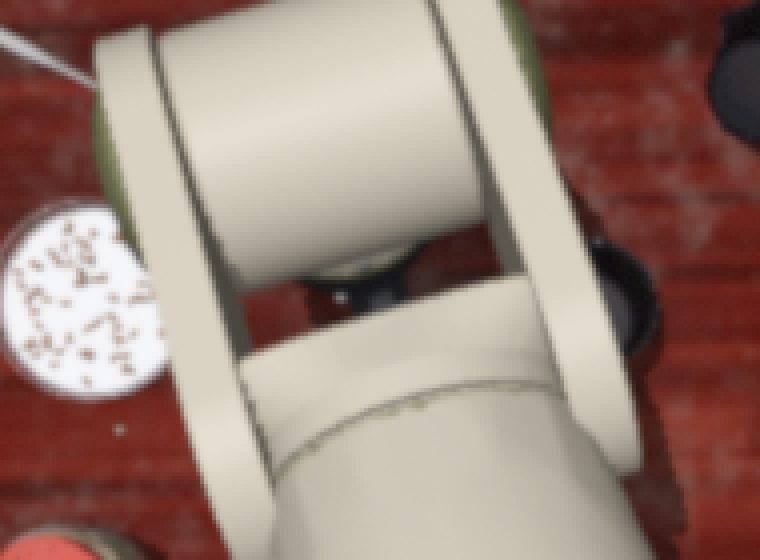

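View pics/side1.png

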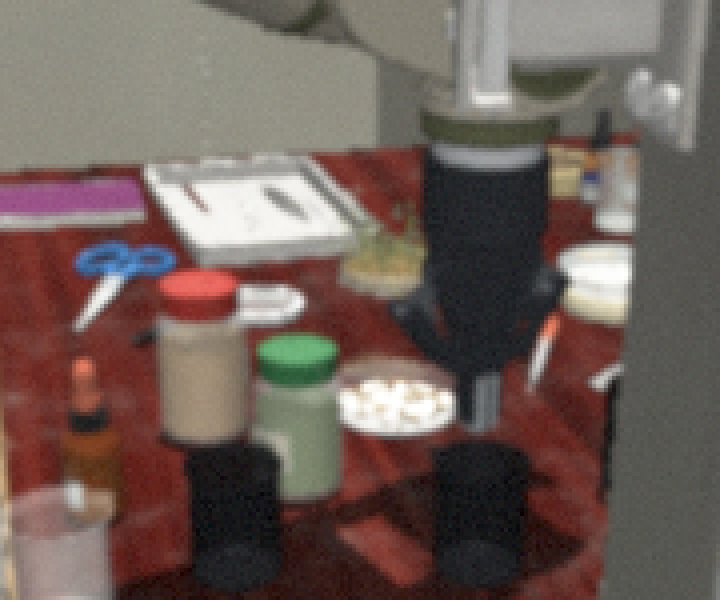

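```bash
python3 -m inch '[[0.7,[0,0,-0.16],[0,0,0]],[0.7,[0,0,-0.16],[0,0,0]],[0.7,[0,0,-0.16],[0,0,0]],[0.7,[0,0,-0.16],[0,0,0]],[0.7,[0.16,0,0],[0,0,0]]]'
python3 -m inch '[[0.7,[0.16,0,0],[0,0,0]],[0.7,[0.16,0,0],[0,0,0]],[0.7,[0.16,0,0],[0,0,0]],[0.7,[0.16,0,0],[0,0,0]],[0.7,[0,0,0],[0,0,0]]]'
python3 - <<'E'
from h import *
p,d=manip.grab_frame("top"); np.save("pics/top2.npy",d);cv2.imwrite("pics/top2.png",p[...,::-1])
E
```

```text
t: 4.2
tool_pos: [0.6361, 0.3477, 0.2038]
eef_rot: [3.128, 0.001, 1.902]
ft_force: [0.6, 0.6, 0.1]
grip_width: 0.0598
grasp_force: 0.0
t: 4.7
tool_pos: [0.5643, 0.538, 0.1928]
eef_rot: [-3.14, -0.001, 1.916]
ft_force: [0.0, -0.9, -1.5]
grip_width: 0.0602
grasp_force: 0.0
```

View pics/top2.png

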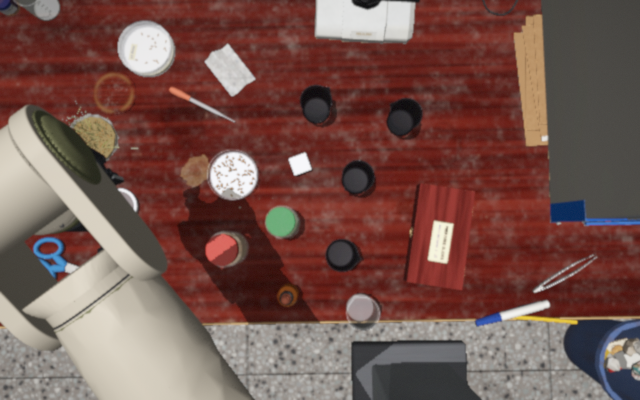

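```bash
python3 - <<'E'
from h import *
print(proj("side",[[.6478,.3058,.003],[.6478,.3058,.05],[.6478,.3058,.08],[.542,.3368,.092],[.414,.3302,.099],[.6478,.3058,.016]]))
W=cloud("side",np.load("pics/side1.npy")); 
for v in range(170,210,4): print(v,W[v,[336,340,343]].round(3).tolist())
d=np.load("pics/top2.npy");z=cloud("top",d)
print(z[163,300],z[163,300])
print(manip.get_obs()["tool_pos"],proj("top",[manip.get_obs()["tool_pos"]]))
E
```

```text
[[337.53418473 209.99789722]
 [338.21706642 193.33012183]
 [338.66970351 182.28215659]
 [293.80954829 177.02770283]
 [240.68804694 180.3402487 ]
 [337.7199602  205.46348992]]
170 [[0.634, 0.29, 0.119], [0.642, 0.284, 0.121], [0.657, 0.304, 0.112]]
174 [[0.636, 0.295, 0.107], [0.644, 0.287, 0.11], [0.655, 0.298, 0.104]]
178 [[0.64, 0.303, 0.093], [0.646, 0.293, 0.097], [0.654, 0.294, 0.095]]
182 [[0.636, 0.291, 0.088], [0.644, 0.287, 0.089], [0.655, 0.295, 0.085]]
186 [[0.638, 0.296, 0.075], [0.648, 0.296, 0.074], [0.656, 0.295, 0.074]]
190 [[0.639, 0.297, 0.064], [0.648, 0.294, 0.064], [0.658, 0.299, 0.061]]
194 [[0.638, 0.294, 0.054], [0.648, 0.294, 0.053], [0.656, 0.295, 0.052]]
198 [[0.667, 0.378, 0.001], [0.679, 0.377, 0.0], [0.686, 0.373, 0.001]]
202 [[0.616, 0.229, 0.066], [0.626, 0.229, 0.065], [0.631, 0.222, 0.068]]
206 [[0.617, 0.231, 0.055], [0.627, 0.231, 0.054], [0.632, 0.225, 0.056]]
[0.64859516 0.30474407 0.01813754] [0.64859516 0.30474407 0.01813754]
[0.56622812 0.53505313 0.19323889] [[138.261224   205.37690336]]
```

```bash
python3 - <<'E'
from h import *
W=cloud("side",np.load("pics/side0.npy")); p=cv2.imread("pics/side0.png")
print(proj("side",[[.2148,.4788,.1934]]))
for v in range(56,114,4):
    k=np.linalg.norm(W[v,100:170]-[.215,.479,.24],axis=1)<.12
    q=W[v,100:170][k]; print(v,k.sum(),np.where(k)[0][[0,-1]]+100 if k.any() else "", q.mean(0).round(3) if k.any() else "")
E
```

```text
[[148.88136039 129.02181997]]
56 0  
60 30 [122 151] [0.22  0.469 0.351]
64 34 [125 158] [0.227 0.481 0.341]
68 37 [122 159] [0.226 0.471 0.334]
72 48 [113 160] [0.217 0.459 0.327]
76 46 [114 161] [0.217 0.461 0.318]
80 47 [114 162] [0.217 0.463 0.31 ]
84 36 [115 159] [0.213 0.46  0.301]
88 29 [116 157] [0.208 0.452 0.294]
92 29 [117 158] [0.208 0.452 0.285]
96 21 [125 159] [0.216 0.472 0.273]
100 20 [126 159] [0.215 0.469 0.264]
104 17 [127 158] [0.211 0.461 0.257]
108 11 [128 138] [0.199 0.43  0.255]
112 7 [130 136] [0.196 0.435 0.245]
```

```bash
python3 -c 'from h import *;go(.6478,.3058,.19,109.3)'
```

```text
t 4.75 q [0.61 1.03 0.3  0.   1.81 0.26] pos [0.5662 0.5351 0.1932] yaw 109.6 grip 0.06 0.0
 shift rows 6 x [-1.352e-01 -1.000e-04  1.800e-03] | after turn, x [-0.1352  0.0007  0.0018] | total [-8.111e-01 -7.000e-04  1.090e-02] total after [-0.8111  0.0041  0.0108]
 turn rows 1 x [-0.0008  0.0001  0.0038] total [-0.0008  0.0001  0.0038]
```

```bash
python3 -m inch '[[0.55,[-0.135,0,0.002],[0,0,0.004]],[0.55,[-0.135,0,0.002],[0,0,0]],[0.55,[-0.135,0,0.002],[0,0,0]],[0.55,[-0.135,0,0.002],[0,0,0]],[0.55,[-0.135,0,0.002],[0,0,0]]]'
python3 -m inch '[[0.55,[-0.136,0.001,0.002],[0,0,0]],[0.55,[0,0,0],[0,0,0]],[0.55,[0,0,0.15],[0,0,0]],[0.55,[0,0,0.15],[0,0,0]],[0.55,[0,0,0.15],[0,0,0]]]'
python3 -m inch '[[0.55,[0,0,0.1],[0,0,0]],[0.55,[0,0,0.06],[0,0,0]],[0.55,[0,0,0.05],[0,0,0]],[0.55,[0,0,0.03],[0,0,0]],[0.55,[0,0,0],[0,0,0]]]'
python3 - <<'E'
from h import *
go(.6478,.3058,-.03,109.3)
p,d=manip.grab_frame("side"); W=cloud("side",d); np.save("pics/side3.npy",d)
cv2.imwrite("pics/side3.png",cv2.resize(p[130:230,290:400],None,fx=5,fy=5,interpolation=3)[...,::-1])
E
```

```text
t: 5.25
tool_pos: [0.6349, 0.3377, 0.1927]
eef_rot: [3.141, 0.0, 1.901]
ft_force: [-0.7, 0.3, 0.2]
grip_width: 0.0469
grasp_force: 0.0
t: 5.75
tool_pos: [0.6478, 0.3017, 0.0555]
eef_rot: [3.141, 0.0, 1.902]
ft_force: [0.7, 0.3, -0.5]
grip_width: 0.047
grasp_force: 0.0
t: 6.25
tool_pos: [0.6476, 0.3021, -0.0162]
eef_rot: [-3.14, -0.0, 1.903]
ft_force: [-0.8, 0.1, -0.3]
grip_width: 0.0468
grasp_force: 0.0
t 6.25 q [ 0.27  0.93  1.03 -0.    1.18 -0.06] pos [ 0.6476  0.3021 -0.0162] yaw 109.0 grip 0.0468 0.0
 shift rows 1 x [0.0114 0.0046 0.046 ] | after turn, x [0.0114 0.0046 0.046 ] | total [0.0114 0.0046 0.046 ] total after [0.0114 0.0046 0.046 ]
 turn rows 1 x [-0.0008 -0.     -0.0031] total [-0.0008 -0.     -0.0031]
```

View pics/side3.png

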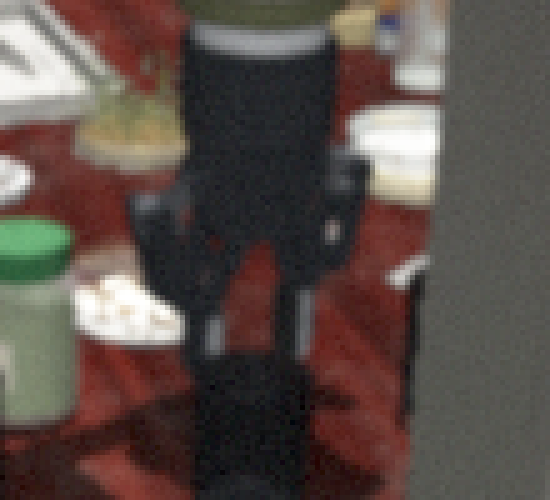

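```bash
python3 -m inch '[[0.55,[0.0114,0.0046,0.02],[0,0,0]],[0.55,[0,0,0.02],[0,0,0]],[0.55,[0,0,0.01],[0,0,0]],[0.55,[0,0,0],[0,0,0]],[0.55,[0,0,0],[0,0,0]]]'
python3 -m inch '[[0.55,[0,0,0.005],[0,0,0]],[0.55,[0,0,0],[0,0,0]],[0.55,[0,0,0.005],[0,0,0]],[0.55,[0,0,0],[0,0,0]],[0.55,[0,0,0],[0,0,0]]]'
python3 -m inch '[[0.55,[0,0,0.005],[0,0,0]],[0.55,[0,0,0],[0,0,0]],[0.55,[0,0,0.005],[0,0,0]],[0.55,[0,0,0],[0,0,0]],[0.55,[0,0,0],[0,0,0]]]'
```

```text
t: 6.8
tool_pos: [0.6482, 0.306, -0.0304]
eef_rot: [3.141, 0.0, 1.903]
ft_force: [-0.5, -0.2, -0.3]
grip_width: 0.0469
grasp_force: 0.0
t: 7.3
tool_pos: [0.6482, 0.306, -0.0335]
eef_rot: [-3.142, -0.0, 1.903]
ft_force: [-0.5, 0.9, -0.0]
grip_width: 0.0465
grasp_force: 0.0
t: 7.8
tool_pos: [0.6482, 0.306, -0.0365]
eef_rot: [-3.142, 0.0, 1.903]
ft_force: [-0.3, 0.7, 0.3]
grip_width: 0.0467
grasp_force: 0.0
```

```bash
python3 -m inch '[[0.3,[0,0,0],[0,0,0]],[0.2,[0,0,0],[0,0,0]],[0.2,[0,0,0],[0,0,0]],[0.2,[0,0,0],[0,0,0]],[0.2,[0,0,0],[0,0,0]]]' 25
python3 -m inch '[[0.2,[0,0,0],[0,0,0]],[0.2,[0,0,0],[0,0,0]],[0.2,[0,0,0],[0,0,0]],[0.2,[0,0,0],[0,0,0]],[0.2,[0,0,0],[0,0,0]]]'

```

```text
t: 8.3
tool_pos: [0.6483, 0.3061, -0.0363]
eef_rot: [3.141, 0.0, 1.903]
ft_force: [0.6, -0.2, 2.4]
grip_width: 0.0323
grasp_force: 25.7
t: 8.8
tool_pos: [0.6483, 0.3061, -0.0363]
eef_rot: [3.141, 0.0, 1.903]
ft_force: [1.7, -0.1, 3.0]
grip_width: 0.0324
grasp_force: 25.8
```

```bash
python3 -m inch '[[0.2,[0,0,-0.05],[0,0,0]],[0.2,[0,0,-0.12],[0,0,0]],[0.2,[0,0,-0.16],[0,0,0]],[0.2,[0,0,-0.16],[0,0,0]],[0.2,[0,0,0],[0,0,0]]]'
python3 -c 'from h import *;go(.512,.0595,.11,80.3)'
```

```text
t: 9.3
tool_pos: [0.6511, 0.307, 0.1198]
eef_rot: [3.128, 0.001, 1.903]
ft_force: [-0.3, 0.3, -0.2]
grip_width: 0.0326
grasp_force: 25.5
t 9.3 q [ 0.28  0.81  0.9  -0.    1.42 -0.05] pos [0.6511 0.307  0.1198] yaw 109.0 grip 0.0326 25.5
 shift rows 6 x [-0.1048 -0.118   0.0039] | after turn, x [-0.1485 -0.053   0.0055] | total [-0.6286 -0.7077  0.0236] total after [-0.8913 -0.3179  0.0328]
 turn rows 4 x [ 0.0022 -0.0004  0.0798] total [ 0.0086 -0.0017  0.3194]
```

```bash
python3 -m inch '[[0.2,[0,0,0],[0,0,0.08]],[0.2,[0,0,0],[0,0,0.08]],[0.2,[0,0,0],[0,0,0.08]],[0.2,[0,0,0],[0,0,0.08]],[0.2,[-0.145,-0.053,0],[0,0,0]]]'
python3 -m inch '[[0.2,[-0.145,-0.053,0],[0,0,0]],[0.2,[-0.145,-0.053,0],[0,0,0]],[0.2,[-0.145,-0.053,0],[0,0,0]],[0.2,[-0.145,-0.053,0],[0,0,0]],[0.2,[-0.145,-0.053,0],[0,0,0]]]'
python3 -m inch '[[0.2,[0,0,0],[0,0,0]],[0.2,[0,0,0],[0,0,0]],[0.2,[0,0,0],[0,0,0]],[0.2,[0,0,0],[0,0,0]],[0.2,[0,0,0],[0,0,0]]]'
python3 -c 'from h import *;go(.512,.0595,.004,80.3)'
```

```text
t: 9.8
tool_pos: [0.6257, 0.2683, 0.1089]
eef_rot: [3.142, -0.001, 1.4]
ft_force: [0.2, -1.0, -0.5]
grip_width: 0.032
grasp_force: 25.5
t: 10.3
tool_pos: [0.5085, 0.0637, 0.1108]
eef_rot: [3.141, 0.0, 1.401]
ft_force: [1.2, -0.7, -0.3]
grip_width: 0.0325
grasp_force: 25.5
t: 10.8
tool_pos: [0.5101, 0.0657, 0.1103]
eef_rot: [-3.141, 0.0, 1.402]
ft_force: [-0.6, 0.1, -0.1]
grip_width: 0.0325
grasp_force: 25.5
t 10.8 q [-0.1   0.37  1.65  0.    1.12  0.07] pos [0.5101 0.0657 0.1103] yaw 80.3 grip 0.0325 25.5
 shift rows 3 x [-0.0065  0.0033  0.1181] | after turn, x [-0.0065  0.0033  0.1181] | total [-0.0194  0.01    0.3544] total after [-0.0194  0.0099  0.3544]
 turn rows 1 x [-0.0002  0.      0.0001] total [-0.0002  0.      0.0001]
```

```bash
python3 -m inch '[[0.2,[-0.0194,0.01,0.1],[0,0,0]],[0.2,[0,0,0.12],[0,0,0]],[0.2,[0,0,0.08],[0,0,0]],[0.2,[0,0,0.04],[0,0,0]],[0.2,[0,0,0],[0,0,0]]]'
python3 -m inch '[[0.2,[0,0,0.012],[0,0,0]],[0.2,[0,0,0],[0,0,0]],[0.2,[0,0,0],[0,0,0]],[0.2,[0,0,0],[0,0,0]],[0.2,[0,0,0],[0,0,0]]]'
python3 -c 'from h import *;go(.512,.0595,.004,80.3)'
```

```text
t: 11.3
tool_pos: [0.5112, 0.0591, 0.0074]
eef_rot: [-3.139, 0.0, 1.401]
ft_force: [0.2, -0.2, 0.1]
grip_width: 0.0321
grasp_force: 25.5
t: 11.8
tool_pos: [0.512, 0.0588, 0.0053]
eef_rot: [3.141, -0.0, 1.4]
ft_force: [-0.1, 0.8, -1.4]
grip_width: 0.0324
grasp_force: 25.5
t 11.8 q [-0.11  0.53  1.74 -0.    0.88  0.06] pos [0.512  0.0588 0.0053] yaw 80.2 grip 0.0324 25.5
 shift rows 1 x [ 0.0024 -0.0006  0.0043] | after turn, x [ 0.0024 -0.0006  0.0043] | total [ 0.0024 -0.0006  0.0043] total after [ 0.0024 -0.0006  0.0043]
 turn rows 1 x [ 0.0004 -0.     -0.0007] total [ 0.0004 -0.     -0.0007]
```

```bash
python3 -m inch '[[0.2,[0.002,0,0.005],[0,0,0]],[0.2,[0,0,0],[0,0,0]],[0.2,[0,0,0.005],[0,0,0]],[0.2,[0,0,0],[0,0,0]],[0.2,[0,0,0],[0,0,0]]]'

```

```text
t: 12.3
tool_pos: [0.5121, 0.0594, 0.0021]
eef_rot: [3.141, -0.0, 1.4]
ft_force: [-0.9, 0.6, 4.0]
grip_width: 0.0322
grasp_force: 26.0
```

Contact at the expected height; release and lift.

```bash
python3 -m inch '[[0.45,[0,0,0],[0,0,0]],[0.45,[0,0,0],[0,0,0]],[0.45,[0,0,0],[0,0,0]],[0.55,[0,0,-0.02],[0,0,0]],[0.55,[0,0,-0.06],[0,0,0]]]'
python3 -m inch '[[1,[0,0,-0.16],[0,0,0]],[1,[0,0,-0.16],[0,0,0]],[1,[0,0,-0.16],[0,0,0]],[1,[0,0,0],[0,0,0]],[1,[0,0,0],[0,0,0]]]'
python3 -c 'from h import *;go(.414,.3302,.17,155)'
```

```text
t: 12.8
tool_pos: [0.511, 0.0594, 0.0253]
eef_rot: [-3.139, 0.0, 1.4]
ft_force: [0.1, -0.5, 0.5]
grip_width: 0.0467
grasp_force: 0.0
t: 13.3
tool_pos: [0.5121, 0.0593, 0.1706]
eef_rot: [3.14, -0.0, 1.4]
ft_force: [-0.7, 0.2, -0.5]
grip_width: 0.0857
grasp_force: 0.0
t 13.3 q [-0.11  0.31  1.56 -0.    1.27  0.06] pos [0.5121 0.0593 0.1706] yaw 80.2 grip 0.0857 0.0
 shift rows 7 x [ 0.1192 -0.0679  0.0002] | after turn, x [0.0969 0.0972 0.0003] | total [ 0.8343 -0.4755  0.0012] total after [0.678  0.6801 0.002 ]
 turn rows 9 x [ 0.0001  0.0001 -0.0923] total [ 1.000e-03  7.000e-04 -8.308e-01]
```

```bash
python3 -m inch '[[0.8,[0.119,-0.068,0],[0,0,0]],[0.8,[0.119,-0.068,0],[0,0,0]],[0.8,[0.119,-0.068,0],[0,0,0]],[0.8,[0.119,-0.068,0],[0,0,0]],[0.8,[0.119,-0.068,0],[0,0,0]]]'
python3 -m inch '[[0.8,[0.119,-0.068,0],[0,0,0]],[0.8,[0.119,-0.068,0],[0,0,0]],[0.8,[0,0,0],[0,0,0]],[0.8,[0,0,0],[0,0,0]],[0.8,[0,0,0],[0,0,0]]]'
python3 -c 'from h import *;go(.4135,.3303,-.002,80.3)'
```

```text
t: 13.8
tool_pos: [0.4401, 0.2538, 0.1683]
eef_rot: [-3.139, 0.001, 1.4]
ft_force: [0.1, -0.4, -0.6]
grip_width: 0.0686
grasp_force: 0.0
t: 14.3
tool_pos: [0.4137, 0.3289, 0.169]
eef_rot: [-3.14, 0.001, 1.399]
ft_force: [0.3, -0.9, 0.8]
grip_width: 0.0684
grasp_force: 0.0
t 14.3 q [ 0.45  0.34  1.52 -0.    1.28  0.62] pos [0.4137 0.3289 0.169 ] yaw 80.2 grip 0.0684 0.0
 shift rows 4 x [ 1.300e-03 -1.000e-04  1.425e-01] | after turn, x [ 0.0011 -0.0003  0.1425] | total [ 5.2e-03 -5.0e-04  5.7e-01] total after [ 0.0045 -0.0013  0.57  ]
 turn rows 1 x [-0.0009  0.0008 -0.0013] total [-0.0009  0.0008 -0.0013]
```

```bash
python3 -m inch '[[0.8,[0.005,-0.001,0.15],[0,0,0]],[0.8,[0,0,0.15],[0,0,0]],[0.8,[0,0,0.12],[0,0,0]],[0.8,[0,0,0.08],[0,0,0]],[0.8,[0,0,0.04],[0,0,0]]]'
python3 -m inch '[[0.8,[0,0,0.015],[0,0,0]],[0.8,[0,0,0.015],[0,0,0]],[0.8,[0,0,0],[0,0,0]],[0.3,[0,0,0],[0,0,0]],[0.2,[0,0,0],[0,0,0]]]' 30
python3 -m inch '[[0.2,[0,0,0],[0,0,0]],[0.2,[0,0,0],[0,0,0]],[0.2,[0,0,0],[0,0,0]],[0.2,[0,0,0],[0,0,0]],[0.2,[0,0,0],[0,0,0]]]'

```

```text
t: 14.8
tool_pos: [0.413, 0.3297, 0.0057]
eef_rot: [-3.139, 0.002, 1.398]
ft_force: [0.7, 0.1, 0.1]
grip_width: 0.068
grasp_force: 0.0
t: 15.3
tool_pos: [0.414, 0.3316, -0.0004]
eef_rot: [3.141, -0.001, 1.4]
ft_force: [0.7, -0.7, -0.4]
grip_width: 0.0406
grasp_force: 0.0
t: 15.8
tool_pos: [0.414, 0.3317, -0.0004]
eef_rot: [3.14, -0.001, 1.4]
ft_force: [-0.3, -0.2, 6.5]
grip_width: 0.0333
grasp_force: 29.7
```

```bash
python3 -m inch '[[0.6,[0,0,0],[0,0,0]],[0.6,[0,0,0],[0,0,0]],[0.6,[0,0,0.01],[0,0,0]],[0.6,[0,0,0.01],[0,0,0]],[0.6,[0,0,0],[0,0,0]]]'
python3 - <<'E'
from h import *
p,d=manip.grab_frame("side"); print(manip.get_obs()["tool_pos"],manip.get_obs()["ft_force"])
cv2.imwrite("pics/side4.png",cv2.resize(p[130:250,200:320],None,fx=5,fy=5,interpolation=3)[...,::-1])
E
```

```text
t: 16.3
tool_pos: [0.4132, 0.3312, -0.0077]
eef_rot: [-3.141, 0.001, 1.4]
ft_force: [0.1, -0.5, -0.8]
grip_width: 0.0517
grasp_force: 0.0
[ 0.4133638   0.33130013 -0.00748214] [ 0.52126468 -0.34240513  0.17780132]
```

View pics/side4.png

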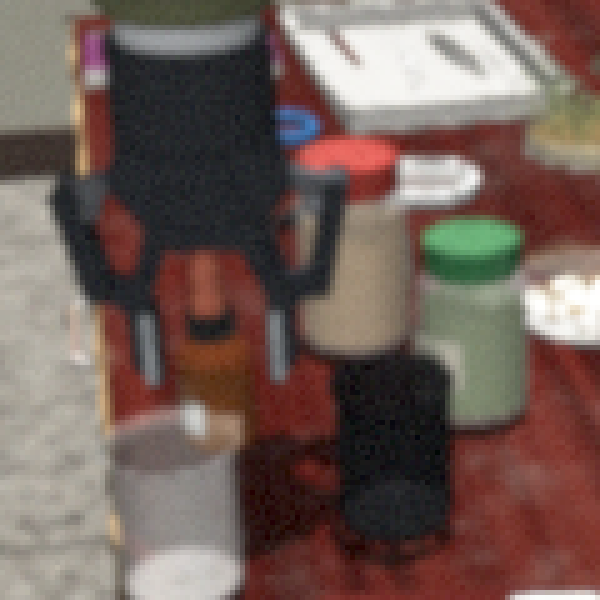

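```bash
python3 -m inch '[[0.3,[0,0,0],[0,0,0]],[0.2,[0,0,0],[0,0,0]],[0.2,[0,0,0],[0,0,0]],[0.2,[0,0,0],[0,0,0]],[0.2,[0,0,0],[0,0,0]]]' 25
python3 -m inch '[[0.2,[0,0,0],[0,0,0]],[0.2,[0,0,-0.01],[0,0,0]],[0.2,[0,0,-0.03],[0,0,0]],[0.2,[0,0,0],[0,0,0]],[0.2,[0,0,0],[0,0,0]]]'
```

```text
t: 16.85
tool_pos: [0.4136, 0.3314, -0.007]
eef_rot: [3.141, -0.0, 1.4]
ft_force: [-0.8, -0.7, 0.3]
grip_width: 0.0339
grasp_force: 25.9
t: 17.35
tool_pos: [0.4137, 0.3315, 0.0052]
eef_rot: [3.141, -0.0, 1.4]
ft_force: [0.6, -0.2, -0.6]
grip_width: 0.0341
grasp_force: 25.8
```

```bash
python3 -m inch '[[0.2,[0,0,-0.1],[0,0,0]],[0.2,[0,0,-0.14],[0,0,0]],[0.2,[0,0,-0.14],[0,0,0]],[0.2,[0,0,0],[0,0,0]],[0.2,[0,0,0],[0,0,0]]]'
python3 -c 'from h import *;go(.529,.159,.12,80.3)'
```

```text
t: 17.85
tool_pos: [0.4135, 0.3314, 0.119]
eef_rot: [3.141, -0.0, 1.4]
ft_force: [-0.1, -0.2, -0.9]
grip_width: 0.0341
grasp_force: 25.8
t 17.85 q [ 0.45  0.39  1.59 -0.    1.16  0.62] pos [0.4135 0.3314 0.119 ] yaw 80.2 grip 0.0341 25.8
 shift rows 5 x [-0.1002  0.0953 -0.0007] | after turn, x [-0.1003  0.0952 -0.0007] | total [-0.5011  0.4767 -0.0034] total after [-0.5016  0.4762 -0.0035]
 turn rows 1 x [ 0.0004 -0.0003 -0.0007] total [ 0.0004 -0.0003 -0.0007]
```

```bash
python3 -m inch '[[0.2,[-0.1,0.095,0],[0,0,0]],[0.2,[-0.1,0.095,0],[0,0,0]],[0.2,[-0.1,0.095,0],[0,0,0]],[0.2,[-0.1,0.095,0],[0,0,0]],[0.2,[-0.1,0.095,0],[0,0,0]]]'
python3 -m inch '[[0.2,[0,0,0],[0,0,0]],[0.2,[0,0,0],[0,0,0]],[0.2,[0,0,0],[0,0,0]],[0.2,[0,0,0],[0,0,0]],[0.2,[0,0,0.1],[0,0,0]]]'
python3 -c 'from h import *;go(.529,.159,-.005,80.3)'
```

```text
t: 18.35
tool_pos: [0.5283, 0.1578, 0.1169]
eef_rot: [-3.138, 0.001, 1.4]
ft_force: [0.3, 0.2, 0.3]
grip_width: 0.0339
grasp_force: 25.8
t: 18.85
tool_pos: [0.5303, 0.1605, 0.0916]
eef_rot: [3.135, -0.002, 1.402]
ft_force: [0.6, 0.1, -0.8]
grip_width: 0.0335
grasp_force: 25.8
t 18.85 q [0.08 0.47 1.55 0.   1.11 0.25] pos [0.5303 0.1605 0.0916] yaw 80.3 grip 0.0335 25.8
 shift rows 3 x [-0.0021 -0.0019  0.1073] | after turn, x [-0.0019 -0.0012  0.1073] | total [-0.0063 -0.0057  0.3218] total after [-0.0058 -0.0035  0.3218]
 turn rows 1 x [ 0.0044 -0.0011  0.0003] total [ 0.0044 -0.0011  0.0003]
```

```bash
python3 -m inch '[[0.2,[-0.003,-0.002,0.12],[0,0,0]],[0.2,[0,0,0.12],[0,0,0]],[0.2,[0,0,0.05],[0,0,0]],[0.2,[0,0,0],[0,0,0]],[0.2,[0,0,0],[0,0,0]]]'
python3 -c 'from h import *;go(.529,.159,-.007,80.3)'
```

```text
t: 19.35
tool_pos: [0.528, 0.1592, 0.0026]
eef_rot: [3.141, -0.0, 1.401]
ft_force: [-0.2, -0.5, 0.2]
grip_width: 0.0338
grasp_force: 25.8
t 19.35 q [0.08 0.59 1.62 0.   0.92 0.25] pos [0.528  0.1592 0.0026] yaw 80.3 grip 0.0338 25.8
 shift rows 1 x [-0.0001  0.0034  0.032 ] | after turn, x [-0.0001  0.0034  0.032 ] | total [-0.0001  0.0034  0.032 ] total after [-0.0001  0.0034  0.032 ]
 turn rows 1 x [ 0.0005 -0.0001 -0.0002] total [ 0.0005 -0.0001 -0.0002]
```

```bash
python3 -m inch '[[0.2,[0,0.0034,0.02],[0,0,0]],[0.2,[0,0,0],[0,0,0]],[0.2,[0,0,0.006],[0,0,0]],[0.2,[0,0,0.003],[0,0,0]],[0.2,[0,0,0],[0,0,0]]]'
python3 -m inch '[[0.2,[0,0,0.003],[0,0,0]],[0.2,[0,0,0],[0,0,0]],[0.2,[0,0,0],[0,0,0]],[0.2,[0,0,0],[0,0,0]],[0.2,[0,0,0],[0,0,0]]]'
```

```text
t: 19.85
tool_pos: [0.5288, 0.1584, -0.0068]
eef_rot: [3.142, -0.0, 1.4]
ft_force: [-0.6, 0.5, 0.6]
grip_width: 0.034
grasp_force: 25.8
t: 20.35
tool_pos: [0.529, 0.1585, -0.0071]
eef_rot: [3.141, -0.0, 1.4]
ft_force: [-3.0, -0.2, 5.2]
grip_width: 0.0339
grasp_force: 26.2
```

```bash
python3 -m inch '[[0.6,[0,0,0],[0,0,0]],[0.6,[0,0,0],[0,0,0]],[0.7,[0,0,0],[0,0,0]],[0.7,[0,0,-0.03],[0,0,0]],[0.7,[0,0,-0.1],[0,0,0]]]'
python3 -m inch '[[1,[0,0,-0.16],[0,0,0]],[1,[0,0,-0.16],[0,0,0]],[1,[0,0,-0.1],[0,0,0]],[1,[0,0,0],[0,0,0]],[1,[0,0,0],[0,0,0]]]'
python3 -c 'from h import *;go(.542,.3368,.155,80.3)'
```

```text
t: 20.85
tool_pos: [0.5272, 0.1582, 0.03]
eef_rot: [-3.137, 0.001, 1.4]
ft_force: [0.2, 1.3, 0.7]
grip_width: 0.06
grasp_force: 0.0
t: 21.35
tool_pos: [0.5287, 0.1584, 0.1576]
eef_rot: [3.141, -0.0, 1.4]
ft_force: [0.4, -0.3, 0.1]
grip_width: 0.0853
grasp_force: 0.0
t 21.35 q [ 0.08  0.4   1.47 -0.    1.27  0.25] pos [0.5287 0.1584 0.1576] yaw 80.2 grip 0.0853 0.0
 shift rows 4 x [ 0.1484 -0.0143  0.0022] | after turn, x [ 0.1484 -0.0141  0.0022] | total [ 0.5935 -0.0573  0.0089] total after [ 0.5936 -0.0566  0.0088]
 turn rows 1 x [ 0.0004 -0.0001 -0.0007] total [ 0.0004 -0.0001 -0.0007]
```

```bash
python3 -m inch '[[1,[0.148,-0.014,0],[0,0,0]],[1,[0.148,-0.014,0],[0,0,0]],[1,[0.148,-0.014,0],[0,0,0]],[1,[0.149,-0.015,0],[0,0,0]],[1,[0,0,0],[0,0,0]]]'
python3 -m inch '[[1,[0,0,0],[0,0,0]],[1,[0,0,0],[0,0,0]],[1,[0,0,0],[0,0,0]],[1,[0,0,0],[0,0,0]],[1,[0,0,0],[0,0,0]]]'
python3 - <<'E'
from h import *
go(.542,.3368,-.01,80.3)
p,d=manip.grab_frame("side");cv2.imwrite("pics/side5.png",p[...,::-1])
E
```

```text
t: 21.85
tool_pos: [0.5405, 0.3409, 0.1548]
eef_rot: [-3.138, 0.001, 1.405]
ft_force: [0.1, 0.2, 0.1]
grip_width: 0.085
grasp_force: 0.0
t: 22.35
tool_pos: [0.5423, 0.3361, 0.1575]
eef_rot: [3.141, -0.0, 1.399]
ft_force: [-0.8, -0.9, 0.1]
grip_width: 0.0854
grasp_force: 0.0
t 22.35 q [ 0.37  0.59  1.17 -0.    1.38  0.54] pos [0.5423 0.3361 0.1575] yaw 80.2 grip 0.0854 0.0
 shift rows 4 x [ 0.0005 -0.0004  0.1395] | after turn, x [ 0.0006 -0.0004  0.1395] | total [ 0.0022 -0.0016  0.5582] total after [ 0.0022 -0.0015  0.5582]
 turn rows 1 x [ 0.0001 -0.     -0.0013] total [ 0.0001 -0.     -0.0013]
```

View pics/side5.png

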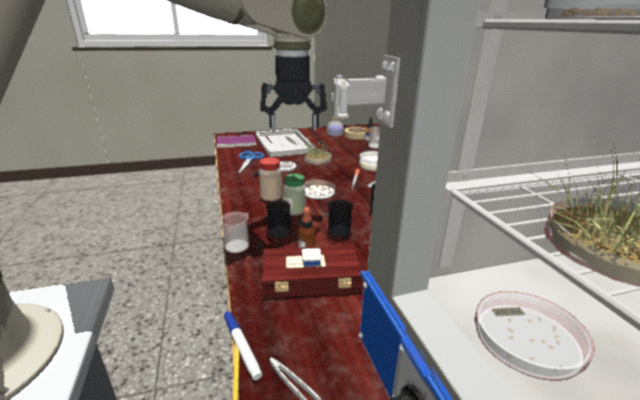

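The cover-slip box lies on the lid at (311,257), the bottle stands upright at (307,230), and the gripper (292,95) is over the short jar (294,195). I descend on the jar.

```bash
python3 -m inch '[[1,[0.002,-0.0015,0.13],[0,0,0]],[1,[0,0,0.15],[0,0,0]],[1,[0,0,0.12],[0,0,0]],[1,[0,0,0.08],[0,0,0]],[1,[0,0,0.04],[0,0,0]]]'
python3 -m inch '[[1,[0,0,0.02],[0,0,0]],[1,[0,0,0.018],[0,0,0]],[1,[0,0,0],[0,0,0]],[0.5,[0,0,0],[0,0,0]],[0.5,[0,0,0],[0,0,0]]]' 35
python3 -m inch '[[0.5,[0,0,0],[0,0,0]],[0.5,[0,0,0],[0,0,0]],[0.5,[0,0,0],[0,0,0]],[0.5,[0,0,-0.01],[0,0,0]],[0.5,[0,0,-0.03],[0,0,0]]]'
```

```text
t: 22.9
tool_pos: [0.5408, 0.3367, -0.001]
eef_rot: [-3.139, 0.002, 1.4]
ft_force: [0.0, 0.3, 0.1]
grip_width: 0.0853
grasp_force: 0.0
t: 23.4
tool_pos: [0.5422, 0.3375, -0.0092]
eef_rot: [3.14, -0.001, 1.4]
ft_force: [-1.9, -0.8, 1.7]
grip_width: 0.0591
grasp_force: 0.8
t: 23.9
tool_pos: [0.5411, 0.337, 0.0013]
eef_rot: [-3.14, 0.001, 1.4]
ft_force: [-0.3, 0.9, -1.3]
grip_width: 0.0561
grasp_force: 37.3
```

```bash
python3 -m inch '[[0.5,[0,0,-0.1],[0,0,0]],[0.5,[0,0,-0.15],[0,0,0]],[0.5,[0,0,-0.15],[0,0,0]],[0.5,[0,0,-0.06],[0,0,0]],[0.5,[0,0,0],[0,0,0]]]'
python3 -c 'from h import *;go(.4953,-.0385,.14,80.3)'
```

```text
t: 24.4
tool_pos: [0.543, 0.3378, 0.1434]
eef_rot: [3.136, -0.003, 1.4]
ft_force: [0.0, -0.5, -1.7]
grip_width: 0.0562
grasp_force: 37.7
t 24.4 q [ 0.37  0.6   1.2  -0.    1.34  0.54] pos [0.543  0.3378 0.1434] yaw 80.2 grip 0.0562 37.7
 shift rows 8 x [-0.1579  0.007   0.001 ] | after turn, x [-0.1579  0.0068  0.0014] | total [-1.2632  0.0561  0.0078] total after [-1.2632  0.0547  0.0114]
 turn rows 1 x [ 0.0033 -0.002  -0.0007] total [ 0.0033 -0.002  -0.0007]
```

```bash
python3 -m inch '[[0.5,[-0.1,0.006,0],[0,0,0]],[0.5,[-0.15,0.006,0],[0,0,0]],[0.5,[-0.15,0.006,0],[0,0,0]],[0.5,[-0.15,0.006,0],[0,0,0]],[0.5,[-0.15,0.006,0],[0,0,0]]]'
python3 -m inch '[[0.5,[-0.15,0.006,0],[0,0,0]],[0.5,[-0.15,0.006,0],[0,0,0]],[0.5,[-0.15,0.006,0],[0,0,0]],[0.5,[-0.113,0.006,0],[0,0,0]],[0.5,[0,0,0],[0,0,0]]]'
python3 -m inch '[[0.5,[0,0,0],[0,0,0]],[0.5,[0,0,0],[0,0,0]],[0.5,[0,0,0],[0,0,0]],[0.5,[0,0,0],[0,0,0]],[0.5,[0,0,0],[0,0,0]]]'
python3 -c 'from h import *;go(.4953,-.0385,-.007,80.3)'
```

```text
t: 24.9
tool_pos: [0.5136, 0.1272, 0.1383]
eef_rot: [-3.139, 0.001, 1.401]
ft_force: [0.9, -0.6, -1.7]
grip_width: 0.0558
grasp_force: 37.7
t: 25.4
tool_pos: [0.4923, -0.042, 0.1384]
eef_rot: [-3.139, 0.0, 1.396]
ft_force: [0.4, -0.6, -1.8]
grip_width: 0.056
grasp_force: 37.7
t: 25.9
tool_pos: [0.4935, -0.0383, 0.1398]
eef_rot: [-3.141, -0.0, 1.401]
ft_force: [0.3, -0.3, -1.2]
grip_width: 0.0559
grasp_force: 37.7
t 25.9 q [-0.31  0.3   1.67  0.    1.18 -0.15] pos [ 0.4935 -0.0383  0.1398] yaw 80.3 grip 0.0559 37.7
 shift rows 4 x [1.000e-04 1.500e-03 1.223e-01] | after turn, x [1.000e-04 1.500e-03 1.223e-01] | total [3.000e-04 6.100e-03 4.894e-01] total after [3.000e-04 6.000e-03 4.894e-01]
 turn rows 1 x [-0.0001 -0.     -0.0001] total [-0.0001 -0.     -0.0001]
```

```bash
python3 -m inch '[[0.5,[0,0.006,0.12],[0,0,0]],[0.5,[0,0,0.15],[0,0,0]],[0.5,[0,0,0.12],[0,0,0]],[0.5,[0,0,0.06],[0,0,0]],[0.5,[0,0,0.025],[0,0,0]]]'
python3 -m inch '[[0.5,[0,0,0.01],[0,0,0]],[0.5,[0,0,0],[0,0,0]],[0.5,[0,0,0.004],[0,0,0]],[0.5,[0,0,0],[0,0,0]],[0.5,[0,0,0],[0,0,0]]]'
python3 -c 'from h import *;go(.4953,-.0385,-.0095,80.3)'
```

```text
t: 26.4
tool_pos: [0.4943, -0.0386, -0.0043]
eef_rot: [-3.139, -0.0, 1.401]
ft_force: [0.1, 0.0, -1.2]
grip_width: 0.0559
grasp_force: 37.6
t: 26.9
tool_pos: [0.4955, -0.0392, -0.0063]
eef_rot: [3.141, 0.0, 1.4]
ft_force: [-0.4, 0.8, -0.9]
grip_width: 0.0562
grasp_force: 37.7
t 26.9 q [-0.32  0.51  1.8   0.    0.83 -0.14] pos [ 0.4955 -0.0392 -0.0063] yaw 80.2 grip 0.0562 37.7
 shift rows 1 x [ 0.0021 -0.0012  0.0106] | after turn, x [ 0.0021 -0.0012  0.0106] | total [ 0.0021 -0.0012  0.0106] total after [ 0.0021 -0.0012  0.0106]
 turn rows 1 x [ 0.0006  0.0001 -0.0007] total [ 0.0006  0.0001 -0.0007]
```

```bash
python3 -m inch '[[0.5,[0.001,0,0.006],[0,0,0]],[0.5,[0,0,0],[0,0,0]],[0.5,[0,0,0.003],[0,0,0]],[0.5,[0,0,0],[0,0,0]],[0.5,[0,0,0],[0,0,0]]]'
python3 -m inch '[[0.5,[0,0,0.002],[0,0,0]],[0.5,[0,0,0],[0,0,0]],[0.5,[0,0,0],[0,0,0]],[0.5,[0,0,0],[0,0,0]],[0.5,[0,0,0],[0,0,0]]]'
```

```text
t: 27.4
tool_pos: [0.4954, -0.0388, -0.0091]
eef_rot: [3.141, 0.0, 1.4]
ft_force: [-2.9, 0.3, 5.3]
grip_width: 0.0561
grasp_force: 38.1
t: 27.9
tool_pos: [0.4954, -0.0388, -0.0091]
eef_rot: [3.141, 0.0, 1.4]
ft_force: [-5.4, 0.7, 13.3]
grip_width: 0.0561
grasp_force: 38.8
```

```bash
python3 -m inch '[[0.8,[0,0,0],[0,0,0]],[0.8,[0,0,0],[0,0,0]],[1,[0,0,0],[0,0,0]],[1,[0,0,-0.03],[0,0,0]],[1,[0,0,-0.1],[0,0,0]]]'
python3 -m inch '[[1,[0,0,-0.16],[0,0,0]],[1,[0,0,-0.16],[0,0,0]],[1,[0,0,-0.1],[0,0,0]],[1,[0,0,0],[0,0,-0.09]],[1,[0,0,0],[0,0,-0.09]]]'
python3 -m inch '[[1,[0,0,0],[0,0,-0.091]],[1,[0,0,0],[0,0,-0.091]],[1,[0,0,0],[0,0,-0.091]],[1,[0,0,0],[0,0,-0.091]],[1,[0,0,0],[0,0,-0.091]]]'
python3 -m inch '[[1,[0,0,0],[0,0,-0.091]],[1,[0,0,0],[0,0,-0.091]],[1,[0,0,0],[0,0,-0.091]],[1,[0,0,0],[0,0,-0.091]],[1,[0,0,0],[0,0,0]]]'
python3 - <<'E'
from h import *
go(.3857,.2016,.15,170.3)
p,d=manip.grab_frame("side");np.save("pics/side6.npy",d);cv2.imwrite("pics/side6.png",cv2.resize(p[150:310,210:390],None,fx=3.7,fy=3.7,interpolation=3)[...,::-1])
E
```

```text
t: 28.4
tool_pos: [0.4938, -0.0384, 0.0278]
eef_rot: [-3.137, -0.001, 1.4]
ft_force: [1.4, 0.3, 1.1]
grip_width: 0.0856
grasp_force: 0.0
t: 28.9
tool_pos: [0.4956, -0.0389, 0.1565]
eef_rot: [3.139, 0.001, 1.689]
ft_force: [-0.2, 0.7, -1.6]
grip_width: 0.0853
grasp_force: 0.0
t: 29.4
tool_pos: [0.4953, -0.0388, 0.1555]
eef_rot: [3.141, 0.0, 2.404]
ft_force: [-0.6, -1.0, -0.9]
grip_width: 0.0857
grasp_force: 0.0
t: 29.9
tool_pos: [0.4953, -0.0388, 0.1554]
eef_rot: [-3.142, 0.0, 2.971]
ft_force: [-0.3, -0.4, -0.0]
grip_width: 0.0854
grasp_force: 0.0
t 29.9 q [-0.31  0.29  1.64 -0.    1.22 -1.71] pos [ 0.4953 -0.0388  0.1554] yaw 170.2 grip 0.0854 0.0
 shift rows 6 x [0.0827 0.1213 0.003 ] | after turn, x [0.0825 0.1214 0.003 ] | total [0.4961 0.7276 0.0178] total after [0.495  0.7284 0.018 ]
 turn rows 1 x [-0.      0.0002 -0.0009] total [-0.      0.0002 -0.0009]
```

View pics/side6.png

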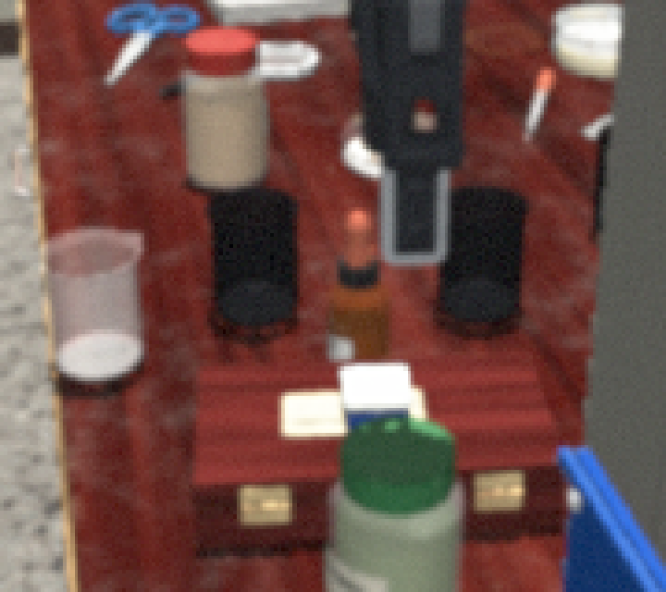

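```bash
python3 -m inch '[[1,[0.0827,0.1213,0],[0,0,0]],[1,[0.0827,0.1213,0],[0,0,0]],[1,[0.0827,0.1213,0],[0,0,0]],[1,[0.0827,0.1213,0],[0,0,0]],[1,[0.0827,0.1213,0],[0,0,0]]]'
python3 -m inch '[[1,[0.0827,0.1213,0],[0,0,0]],[1,[0,0,0],[0,0,0]],[1,[0,0,0],[0,0,0]],[1,[0,0,0],[0,0,0]],[1,[0,0,0],[0,0,0]]]'
python3 -c 'from h import *;go(.3857,.2016,-.018,170.3)'
```

```text
t: 30.45
tool_pos: [0.4033, 0.163, 0.1553]
eef_rot: [3.141, 0.001, 2.965]
ft_force: [0.9, -0.0, -0.4]
grip_width: 0.0856
grasp_force: 0.0
t: 30.95
tool_pos: [0.3865, 0.2009, 0.1549]
eef_rot: [-3.141, 0.0, 2.967]
ft_force: [-0.5, -1.4, 0.5]
grip_width: 0.0851
grasp_force: 0.0
t 30.95 q [ 0.21  0.15  1.81 -0.    1.18 -1.19] pos [0.3865 0.2009 0.1549] yaw 170.0 grip 0.0851 0.0
 shift rows 4 x [0.0008 0.0005 0.1441] | after turn, x [0.0008 0.0005 0.1441] | total [0.0032 0.0019 0.5764] total after [0.0032 0.0019 0.5764]
 turn rows 1 x [-0.0001  0.     -0.0035] total [-0.0001  0.     -0.0035]
```

```bash
python3 -m inch '[[1,[0.003,0.002,0.13],[0,0,-0.003]],[1,[0,0,0.15],[0,0,0]],[1,[0,0,0.13],[0,0,0]],[1,[0,0,0.08],[0,0,0]],[1,[0,0,0.05],[0,0,0]]]'
python3 -m inch '[[1,[0,0,0.02],[0,0,0]],[1,[0,0,0.016],[0,0,0]],[1,[0,0,0],[0,0,0]],[0.4,[0,0,0],[0,0,0]],[0.4,[0,0,0],[0,0,0]]]' 25
python3 -m inch '[[0.4,[0,0,0],[0,0,0]],[0.4,[0,0,0],[0,0,0]],[0.4,[0,0,0],[0,0,0]],[0.4,[0,0,-0.01],[0,0,0]],[0.4,[0,0,-0.03],[0,0,0]]]'
```

```text
t: 31.45
tool_pos: [0.3848, 0.2014, -0.009]
eef_rot: [-3.141, -0.003, 2.972]
ft_force: [0.2, 0.8, 0.6]
grip_width: 0.0854
grasp_force: 0.0
t: 31.95
tool_pos: [0.3857, 0.2026, -0.0173]
eef_rot: [3.141, 0.001, 2.974]
ft_force: [-0.1, 0.2, 0.0]
grip_width: 0.059
grasp_force: 0.0
t: 32.45
tool_pos: [0.3847, 0.2024, -0.0059]
eef_rot: [-3.141, -0.001, 2.974]
ft_force: [0.4, -0.3, -1.6]
grip_width: 0.0517
grasp_force: 25.5
```

```bash
python3 -m inch '[[0.4,[0,0,-0.1],[0,0,0]],[0.4,[0,0,-0.15],[0,0,0]],[0.4,[0,0,-0.15],[0,0,0]],[0.4,[0,0,-0.07],[0,0,0]],[0.4,[0,0,0],[0,0,0]]]'
python3 -c 'from h import *;go(.65,.036,.14,170.3)'
```

```text
t: 32.95
tool_pos: [0.3866, 0.2029, 0.1383]
eef_rot: [3.139, 0.006, 2.974]
ft_force: [0.4, -1.4, -1.9]
grip_width: 0.0515
grasp_force: 25.9
t 32.95 q [ 0.21  0.17  1.83  0.    1.13 -1.19] pos [0.3866 0.2029 0.1383] yaw 170.4 grip 0.0515 25.9
 shift rows 7 x [-1.369e-01 -5.750e-02 -1.000e-04] | after turn, x [-0.137  -0.0572 -0.0008] | total [-9.582e-01 -4.026e-01 -8.000e-04] total after [-0.959  -0.4005 -0.0056]
 turn rows 1 x [0.0016 0.0039 0.0014] total [0.0016 0.0039 0.0014]
```

```bash
python3 -m inch '[[0.4,[-0.12,-0.05,0],[0,0,0]],[0.4,[-0.12,-0.05,0],[0,0,0]],[0.4,[-0.12,-0.05,0],[0,0,0]],[0.4,[-0.12,-0.05,0],[0,0,0]],[0.4,[-0.12,-0.05,0],[0,0,0]]]'
python3 -m inch '[[0.4,[-0.12,-0.05,0],[0,0,0]],[0.4,[-0.12,-0.05,0],[0,0,0]],[0.4,[-0.119,-0.051,0],[0,0,0]],[0.4,[0,0,0],[0,0,0]],[0.4,[0,0,0],[0,0,0]]]'
python3 -m inch '[[0.4,[0,0,0],[0,0,0]],[0.4,[0,0,0],[0,0,0]],[0.4,[0,0,0],[0,0,0]],[0.4,[0,0,0],[0,0,0]],[0.4,[0,0,0],[0,0,0]]]'
python3 -c 'from h import *;go(.65,.036,-.013,170.3)'
```

```text
t: 33.45
tool_pos: [0.5507, 0.0975, 0.1336]
eef_rot: [-3.141, -0.002, 2.974]
ft_force: [-0.5, 0.4, -0.4]
grip_width: 0.0513
grasp_force: 25.9
t: 33.95
tool_pos: [0.6483, 0.0357, 0.1331]
eef_rot: [3.142, -0.003, 2.974]
ft_force: [-0.2, 0.3, -1.0]
grip_width: 0.0516
grasp_force: 25.9
t: 34.45
tool_pos: [0.6488, 0.0362, 0.1353]
eef_rot: [-3.142, 0.0, 2.975]
ft_force: [-0.7, 0.2, -0.8]
grip_width: 0.0515
grasp_force: 25.9
t 34.45 q [-0.12  0.64  1.16 -0.    1.35 -1.53] pos [0.6488 0.0362 0.1353] yaw 170.4 grip 0.0515 25.9
 shift rows 4 x [-0.001   0.      0.1236] | after turn, x [-0.001   0.      0.1236] | total [-3.900e-03  1.000e-04  4.943e-01] total after [-4.100e-03  1.000e-04  4.943e-01]
 turn rows 1 x [-0.      0.0002  0.0014] total [-0.      0.0002  0.0014]
```

```bash
python3 -m inch '[[0.4,[-0.004,0,0.12],[0,0,0]],[0.4,[0,0,0.15],[0,0,0]],[0.4,[0,0,0.12],[0,0,0]],[0.4,[0,0,0.07],[0,0,0]],[0.4,[0,0,0.034],[0,0,0]]]'
python3 -m inch '[[0.4,[0,0,0.007],[0,0,0]],[0.4,[0,0,0],[0,0,0]],[0.4,[0,0,0.003],[0,0,0]],[0.4,[0,0,0],[0,0,0]],[0.4,[0,0,0],[0,0,0]]]'
python3 -c 'from h import *;go(.65,.036,-.0175,170.3)'
```

```text
t: 34.95
tool_pos: [0.6489, 0.0359, -0.0153]
eef_rot: [-3.141, -0.003, 2.974]
ft_force: [0.8, -0.4, -1.6]
grip_width: 0.0517
grasp_force: 25.9
t: 35.45
tool_pos: [0.6504, 0.0357, -0.0154]
eef_rot: [3.142, 0.001, 2.974]
ft_force: [-0.0, -0.3, -1.4]
grip_width: 0.0513
grasp_force: 25.9
t 35.45 q [-0.12  0.8   1.29 -0.    1.05 -1.53] pos [ 0.6504  0.0357 -0.0154] yaw 170.4 grip 0.0513 25.9
 shift rows 1 x [0.0015 0.0006 0.007 ] | after turn, x [0.0015 0.0006 0.007 ] | total [0.0015 0.0006 0.007 ] total after [0.0015 0.0006 0.007 ]
 turn rows 1 x [0.     0.0007 0.0013] total [0.     0.0007 0.0013]
```

```bash
python3 -m inch '[[0.4,[0.001,0,0.005],[0,0,0]],[0.4,[0,0,0],[0,0,0]],[0.4,[0,0,0.003],[0,0,0]],[0.4,[0,0,0],[0,0,0]],[0.4,[0,0,0],[0,0,0]]]'
```

```text
t: 35.95
tool_pos: [0.6502, 0.0358, -0.0172]
eef_rot: [-3.142, 0.001, 2.974]
ft_force: [-2.9, 0.5, 7.7]
grip_width: 0.0513
grasp_force: 26.4
```

```bash
python3 -m inch '[[0.8,[0,0,0],[0,0,0]],[0.8,[0,0,0],[0,0,0]],[1,[0,0,0],[0,0,0]],[1,[0,0,-0.03],[0,0,0]],[1,[0,0,-0.1],[0,0,0]]]'
python3 -m inch '[[1,[0,0,-0.16],[0,0,0]],[1,[0,0,-0.16],[0,0,0]],[1,[0,0,-0.14],[0,0,0]],[1,[0,0,-0.05],[0,0,0]],[1,[0.09,0.13,0],[0,0,0]]]'
python3 -m inch '[[1,[0.09,0.13,0],[0,0,0]],[1,[0.09,0.13,0],[0,0,0]],[1,[0.09,0.13,0],[0,0,0]],[1,[0.09,0.13,0],[0,0,0]],[1,[0.09,0.13,0],[0,0,0]]]'
python3 -m inch '[[1,[0.09,0.13,0],[0,0,0]],[1,[0.09,0.13,0],[0,0,0]],[1,[0.09,0.13,0],[0,0,0]],[1,[0.09,0.13,0],[0,0,0]],[1,[0.09,0.13,0],[0,0,0]]]'
python3 - <<'E'
from h import *
p,d=manip.grab_frame("top"); np.save("pics/top7.npy",d);cv2.imwrite("pics/top7.png",p[...,::-1])
E
```

```text
t: 36.45
tool_pos: [0.648, 0.036, 0.0186]
eef_rot: [-3.141, -0.006, 2.974]
ft_force: [-0.1, 0.6, 0.2]
grip_width: 0.0853
grasp_force: 0.0
t: 36.95
tool_pos: [0.6319, 0.0753, 0.1767]
eef_rot: [-3.141, 0.007, 2.969]
ft_force: [0.1, 1.4, 0.2]
grip_width: 0.0855
grasp_force: 0.0
t: 37.45
tool_pos: [0.5279, 0.2951, 0.1743]
eef_rot: [3.141, 0.001, 2.974]
ft_force: [1.1, -0.8, 0.2]
grip_width: 0.0851
grasp_force: 0.0
t: 37.95
tool_pos: [0.4272, 0.5099, 0.1743]
eef_rot: [3.141, 0.001, 2.974]
ft_force: [0.1, 1.1, 0.2]
grip_width: 0.0854
grasp_force: 0.0
```

View pics/top7.png

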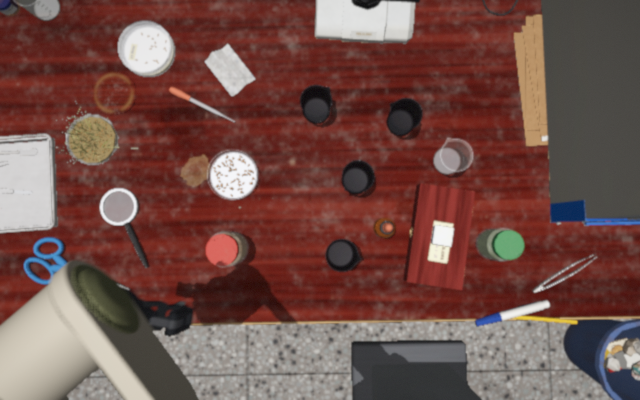

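```bash
python3 - <<'E'
from h import *
d=np.load("pics/top7.npy"); W=cloud("top",d); z=W[...,2]; p=cv2.imread("pics/top7.png").astype(int)
C=np.array([.512,.0595]);a=np.radians(-9.7);yc=np.array([np.cos(a),np.sin(a)]);xc=np.array([yc[1],-yc[0]])
fr=lambda q:(np.array([(q-C)@xc,(q-C)@yc])*1000).round(1)
def comp(name,s,zlo,zhi,r=28,col=None):
    m=((z>zlo)&(z<zhi)&(d>0)) if col is None else col
    k=np.zeros(z.shape,bool);u,v=s;k[v-r:v+r,u-r:u+r]=1;n,l,st,c=cv2.connectedComponentsWithStats((m&k).astype(np.uint8))
    i=1+np.argmax(st[1:,4]);q=W[l==i];lo,hi=np.percentile(q,2,0),np.percentile(q,98,0);mid=((lo+hi)/2)
    print(name,st[i,4],mid.round(4),"ext",(hi-lo).round(3),"case frame",fr(mid[:2])); return l==i
comp("jar",(507,244),.085,.1);comp("drop",(386,228),.06,.11);comp("teat",(386,228),.085,.11);comp("beaker",(453,155),.05,.09)
comp("bk low",(453,155),.004,.09)
comp("tall",(226,250),.09,.12)
s=comp("slip",(442,235),.047,.07,20);r=cv2.minAreaRect((W[s][:,:2]*1000).astype(np.float32));print(r,fr(np.array(r[0])/1000))
g=comp("jarcap",(507,244),0,0,28,(p[...,1]>p[...,2]+20)&(z>.08))
q=((z>.03)&(z<.044));q[:180]=0;q[295:]=0;q[:,:400]=0;q[:,480:]=0
print("case",cv2.minAreaRect((W[q][:,:2]*1000).astype(np.float32)))
E
```

```text
jar 717 [ 0.4958 -0.0385  0.0903] ext [0.043 0.045 0.006] case frame [99.3  0.6]
drop 150 [0.5291 0.1576 0.0817] ext [0.02  0.022 0.034] case frame [-99.6   0.3]
teat 59 [0.5281 0.1583 0.0945] ext [0.012 0.013 0.009] case frame [-100.1   -0.8]
beaker 359 [0.6508 0.0357 0.0614] ext [0.054 0.053 0.022] case frame [  0.  140.8]
bk low 799 [0.6506 0.0359 0.0384] ext [0.053 0.052 0.067] case frame [-1.000e-01  1.406e+02]
tall 831 [0.4972 0.4318 0.101 ] ext [0.047 0.048 0.012] case frame [-364.5  -77.3]
slip 374 [0.5129 0.0598 0.0551] ext [0.033 0.033 0.006] case frame [-0.4  0.8]
((512.8989868164062, 59.7007942199707), (33.787010192871094, 32.68754196166992), 79.517822265625) [-0.3  0.9]
jarcap 737 [ 0.4966 -0.0383  0.0886] ext [0.044 0.045 0.01 ] case frame [99.   1.3]
case ((512.0344848632812, 59.52873229980469), (100.24107360839844, 175.83700561523438), 79.9681625366211)
```

Everything sits within about 1 mm of its place, and the tall jar hasn't moved, so I am handing in.

```bash
python3 -c 'from rig import manip;print(manip.close_job())'
```

```text
the job is handed in; nothing more can be done
None
```

The staining place is laid out and handed in at about 38 s: cover-slip box, dropper bottle, short jar and beaker each measured within about 1.5 mm of their places, and the tall jar did not move.

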